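# Put the nut drivers back in the bench rack

## Robot

A 6-joint arm with a two-finger parallel gripper is mounted at the origin on the work surface. World frame = base frame: x ahead of the robot, y to its left, z up, the work surface at z = 0. Lengths are in m, angles in rad, forces in N, time in s.
With the tool pointing down it reaches from about 0.225 to 0.875 m from the base axis. Payload 3.4 kg.
Tool frame: the origin (TCP) lies on the centre line of the jaws, within the pads' length; the fingertips stand 17 mm ahead of it and the grasp point (between the pads) lies 2 mm behind it (manip.finger_overhang is the distance from the TCP to the fingertips, in m); y points along the fingers, x is the direction in which the jaws open and shut, and the axes are right-handed (so a half turn about y gives the same grasp; the last joint's range is limited). The gripper opens to 85 mm and grips with 20 to 120 N. Pads are 22 mm wide; open, the fingers measure 114 mm over their backs; the gripper's body (76 mm by 85 mm) begins 54 mm behind the grasp point. The pads swing forward as they close: fully open they stand 13 mm farther back than shut.
Start: joints at [-1.262, 0.276, 1.505, -0, 1.361, -0.121], TCP at [0.24, -0.523, 0.248] pointing down, gripper open.
Joint ranges: [-2.89, 2.89], [-0.75, 2.08], [0.22, 2.7], [-1.18, 4.32], [0.11, 2.71], [-2.7, 2.7]. Speed limits (rad/s): [2.57, 2.57, 3.14, 3.14, 3.14, 3.14].

## Interface

Orientations are given as a unit quaternion [w, x, y, z].
In Python, from rig import manip gives the robot as it stands.
- The arm moves only by the tool arm_command, never from a script. Its argument "commands" is a list of rows, each a list of 3 entries, a list of its own where there are three numbers: the finger opening in cm, from 0 to 8.54, then the shift along the world's x, y, z in cm, then the turn about the world's z in rad. A call has 1 to 12 rows; each row shifts and turns the commanded pose from where the row before left it; what a row does not reach is not made up. A row lasts 1/10 s, in which the tool goes at most 50 mm and 8.59 degrees, less where a joint would pass 70% of its speed; a pose out of reach is approached as far as the arm can. A call with a gripper value outside its range is refused whole. The fingers move at their own pace and stop on an object; "grip_force" is the grip in N (left out, the last holds). Time passes only in rows, so rows that do not move let the fingers close. It gives the time, the measured TCP pose, the force and the opening at its end, in the units of the state.
- manip.get_state(): the state, without advancing time (a new reading comes with each control period).
- manip.get_image(name): name is "scene" or "top" or "wrist"; returns a dict with "pixels" (384x512x3 uint8, red, green, blue), "range_z" (384x512 float32, m along the optical axis (not along the pixel's ray), 0 where there is no reading), "intrinsics" (3x3 intrinsics, pixels), "R" (3x3) and "t" (3): a world point X has camera coordinates R X + t. Camera axes: x right, y down, z forward; pixel columns grow to the right and rows downward; lengths in m; the calibration is good to about 2 mm. A picture is of the moment at which its call begins.
- manip.sign_off(): hands the job in, once; it reports no verdict.
The state is a dict: "clock": time; "qpos": joint angles; "qd": joint speeds; "effort": joint torques, N m; "position": TCP position; "ee_rot": TCP orientation; "contact_force": force on the tool from outside, world axes, zero at the start; "moment": the same for the moment, N m; "width": finger opening in m.
Only numpy, scipy, OpenCV 4.12 (cv2) and the standard library are available. Lean on these libraries where they do the work, as an engineer would, in place of code of your own. Each camera call takes 0.05 s, during which the arm holds its last target.

## Task

The dial repair is finished: take the four nut drivers (red, yellow, green, blue) out of the grey kit stand and put each one back in the holder of its own colour on the aluminium bench rack, upright and fully home, the collar resting on the holder. Leave the black driver in its holder and the dial on the desk where they are.

Things in the scene. Friction and masses are not known exactly. Their poses are not given: they have to be found in the camera images.
- grip_red (a point): Nut driver, red handle, upright in a hole of the fixed grey kit stand (top 62 mm above desk; 4 holes in a row, 58 mm apart). Point: on its axis, mid-handle. Round: handle 29 mm diameter, 24 mm below to 34 mm above the point; 34 mm collar whose underside, 41 mm below, rests on the rim; steel shaft 7-10 mm thick ends 96 mm below. z up; at the start x points square across the row. About 80 g.
- grip_yellow (a point): Nut driver, yellow handle, upright in a hole of the fixed grey kit stand (top 62 mm above desk; 4 holes in a row, 58 mm apart). Point: on its axis, mid-handle. Round: handle 29 mm diameter, 24 mm below to 34 mm above the point; 34 mm collar whose underside, 41 mm below, rests on the rim; steel shaft 7-10 mm thick ends 96 mm below. z up; at the start x points square across the row. About 80 g.
- grip_green (a point): Nut driver, green handle, upright in a hole of the fixed grey kit stand (top 62 mm above desk; 4 holes in a row, 58 mm apart). Point: on its axis, mid-handle. Round: handle 29 mm diameter, 24 mm below to 34 mm above the point; 34 mm collar whose underside, 41 mm below, rests on the rim; steel shaft 7-10 mm thick ends 96 mm below. z up; at the start x points square across the row. About 80 g.
- grip_blue (a point): Nut driver, blue handle, upright in a hole of the fixed grey kit stand (top 62 mm above desk; 4 holes in a row, 58 mm apart). Point: on its axis, mid-handle. Round: handle 29 mm diameter, 24 mm below to 34 mm above the point; 34 mm collar whose underside, 41 mm below, rests on the rim; steel shaft 7-10 mm thick ends 96 mm below. z up; at the start x points square across the row. About 80 g.
- holder_red: Empty holder of red plastic, one of five 58 mm apart in a row on the fixed aluminium bench rack (310 mm long): 50 x 50 mm head, 14 mm thick, round through hole 20 mm wide, mouth chamfered 3 mm, free below for the shaft. Origin: centre of the hole's mouth on the top face, 62 mm above the desk. z up, y along the row, x across it. The rack's other parts are lower than this face.
- holder_yellow: Empty holder of yellow plastic, one of five 58 mm apart in a row on the fixed aluminium bench rack (310 mm long): 50 x 50 mm head, 14 mm thick, round through hole 20 mm wide, mouth chamfered 3 mm, free below for the shaft. Origin: centre of the hole's mouth on the top face, 62 mm above the desk. z up, y along the row, x across it. The rack's other parts are lower than this face.
- holder_green: Empty holder of green plastic, one of five 58 mm apart in a row on the fixed aluminium bench rack (310 mm long): 50 x 50 mm head, 14 mm thick, round through hole 20 mm wide, mouth chamfered 3 mm, free below for the shaft. Origin: centre of the hole's mouth on the top face, 62 mm above the desk. z up, y along the row, x across it. The rack's other parts are lower than this face.
- holder_blue: Empty holder of blue plastic, one of five 58 mm apart in a row on the fixed aluminium bench rack (310 mm long): 50 x 50 mm head, 14 mm thick, round through hole 20 mm wide, mouth chamfered 3 mm, free below for the shaft. Origin: centre of the hole's mouth on the top face, 62 mm above the desk. z up, y along the row, x across it. The rack's other parts are lower than this face.
- driver_black: Black-handled nut driver, same shape and size as the others (130 mm long), already home in the black holder, one of the five on the bench rack. Origin at the lower end of its shaft, 55 mm below the rim it rests on and 7 mm above the desk; z up along the driver. To be left there.
- gauge: Square grey pressure dial, 110 x 110 x 30 mm, lying loose face up on the desk beyond the racks. Origin at the centre of its underside, z up. To be left there.
There are look-alikes about, which are no part of the job. Of the things that look like the part that bears grip_green, the middle-sized one is meant.

How it is judged:
By the outcome, as a careful person would: the job done as asked, in the order asked, and still so for the second after the job is handed in, with the robot touching nothing.
It also fails if it takes over 109 s, if anything falls off the work surface, if the arm or the gripper's body presses on something with over 40 N, if the wrist force passes 120 N, or if a joint passes its speed limit or range.

## Working session

There is one attempt and no reset: what is moved stays moved. The work goes in short steps, Python scripts to look and compute and a tool call to move; the robot and the scene stay as the last step left them, time stands still between calls to the robot, and variables do not carry over. Pictures are saved under pics/ and viewed, and the job is handed in when it is done.

Besides the shell and the picture viewer there is one more tool, called after "Call:" as name(argument=value, ...) on one line, values as JSON. arm_command: Moves the arm, as the interface text tells. Its arguments: {"type":"object","properties":{"commands":{"type":"array"},"grip_force":{"type":"number"}},"required":["commands"]}

```bash
mkdir -p pics; ls; python3 - <<'E'
from rig import manip
import cv2,numpy as np
print(manip.get_state())
for n in ["scene","top","wrist"]:
    im=manip.get_image(n); cv2.imwrite(f"pics/{n}0.png",im["pixels"][:,:,::-1]); np.savez(f"pics/{n}0.npz",**im)
    print(n,im["intrinsics"].tolist(),im["R"].round(4).tolist(),im["t"].round(4).tolist())
E
```

```text
pics
{'clock': 0.0, 'qpos': array([-1.26200119e+00,  2.76589978e-01,  1.50614883e+00,  2.88249995e-07,
        1.36068715e+00, -1.21025675e-01]), 'qd': array([-0.00026574, -0.00131301,  0.00044222,  0.00016142,  0.00017414,
        0.00077712]), 'effort': array([ 2.71394238e-03, -4.16760349e+01, -2.45802927e+01,  7.80982054e-05,
        1.10203132e-02,  1.97350283e-05]), 'position': array([ 0.23943527, -0.52222525,  0.24743628]), 'ee_rot': array([ 0.59554086, -0.59471402,  0.38236687, -0.38136845]), 'contact_force': array([-0.36890262, -0.16908363,  0.74303619]), 'moment': array([-0.01441935,  0.0164321 ,  0.05771668]), 'width': 0.08525480871647598}
scene [[364.38941658836785, 0.0, 255.1692563635203], [0.0, 364.38941658836785, 192.74829450764932], [0.0, 0.0, 1.0]] [[-0.5895, 0.8078, -0.0068], [0.5032, 0.3607, -0.7853], [-0.6319, -0.4663, -0.6191]] [0.3345, -0.2513, 1.2695]
top [[422.279050340466, 0.0, 257.25271152858573], [0.0, 422.279050340466, 188.62998077038057], [0.0, 0.0, 1.0]] [[0.0005, -0.9995, -0.0327], [-0.9943, 0.003, -0.1068], [0.1068, 0.0326, -0.9937]] [0.0331, 0.5981, 0.9514]
wrist [[284.23745064422695, 0.0, 254.69376601943804], [0.0, 284.23745064422695, 193.13686759483357], [0.0, 0.0, 1.0]] [[0.4171, -0.9089, -0.0023], [-0.8627, -0.3967, 0.3135], [-0.2859, -0.1288, -0.9496]] [-0.5734, -0.0411, 0.3799]
```

View pics/scene0.png

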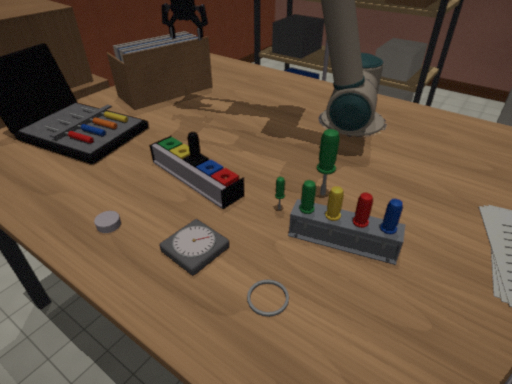

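View pics/top0.png

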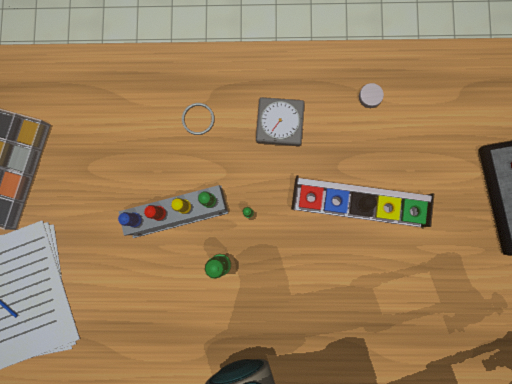

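View pics/wrist0.png

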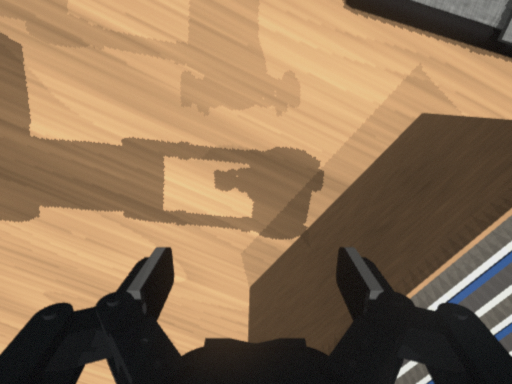

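```bash
cat > h.py <<'E'
import numpy as np,cv2
def pts(im):
    K,R,t=im["intrinsics"],im["R"],im["t"]; d=im["range_z"]
    v,u=np.mgrid[:d.shape[0],:d.shape[1]]
    P=np.stack([(u-K[0,2])/K[0,0]*d,(v-K[1,2])/K[1,1]*d,d],-1)
    return (P-t)@R
def cast(im,uv,z):
    K,R,t=im["intrinsics"],im["R"],im["t"]
    r=R.T@np.linalg.solve(K,[uv[0],uv[1],1]); c=-R.T@t
    return c+r*(z-c[2])/r[2]
def masks(im):
    hsv=cv2.cvtColor(im["pixels"],cv2.COLOR_RGB2HSV); H,S,V=[hsv[...,i].astype(int) for i in range(3)]
    s=(S>140)&(V>45)
    return dict(red=s&((H<6)|(H>172))&(S>190),yellow=s&(H>22)&(H<35)&(S>185),green=s&(H>45)&(H<85),blue=s&(H>100)&(H<130))
E
python3 - <<'E'
from h import *
for n in ["top","scene"]:
    im=dict(np.load(f"pics/{n}0.npz")); X=pts(im)
    for c,m in masks(im).items():
        k,l,st,ce=cv2.connectedComponentsWithStats(m.astype(np.uint8))
        for i in range(1,k):
            if st[i,4]<25: continue
            p=X[(l==i)&(im["range_z"]>0)]; zt=np.percentile(p[:,2],97)
            top=p[p[:,2]>zt-.004]
            print(n,c,ce[i].round(1),st[i,4],"ztop",zt.round(4),"topmean",top.mean(0).round(4),"ext",np.ptp(top,0).round(3),"mid", ((top.max(0)+top.min(0))/2).round(4))
E
```

```text
top red [310.6 196.8] 355 ztop 0.0652 topmean [ 0.5759 -0.0878  0.063 ] ext [0.05  0.05  0.005] mid [ 0.5757 -0.0894  0.0637]
top red [150.2 211.4] 111 ztop 0.139 topmean [0.5408 0.2535 0.1369] ext [0.021 0.02  0.007] mid [0.5407 0.254  0.1385]
top yellow [388.2 207.4] 434 ztop 0.0645 topmean [ 0.5516 -0.2606  0.0623] ext [0.051 0.052 0.006] mid [ 0.552  -0.2609  0.0635]
top yellow [180.3 205.3] 183 ztop 0.1388 topmean [0.5553 0.1966 0.1368] ext [0.021 0.021 0.006] mid [0.5553 0.1968 0.1376]
top green [203.7 197.7] 92 ztop 0.1392 topmean [0.569  0.1401 0.1369] ext [0.019 0.021 0.005] mid [0.5687 0.1403 0.1379]
top green [415.  211.1] 419 ztop 0.0646 topmean [ 0.5434 -0.3186  0.0625] ext [0.053 0.055 0.006] mid [ 0.544  -0.3187  0.0636]
top green [246.3 211.1] 43 ztop 0.0971 topmean [0.5435 0.0539 0.0952] ext [0.013 0.011 0.004] mid [0.5427 0.0537 0.0955]
top green [213.7 268.3] 245 ztop 0.1866 topmean [0.427  0.1122 0.1845] ext [0.031 0.029 0.005] mid [0.4274 0.1122 0.1852]
top blue [336.3 200.3] 390 ztop 0.0647 topmean [ 0.5674 -0.145   0.0626] ext [0.052 0.055 0.006] mid [ 0.5678 -
[... 1192 characters left out ...]
 0.0564 0.0938] ext [0.009 0.013 0.005] mid [0.5445 0.0561 0.0936]
scene green [308.5 196.2] 278 ztop 0.1384 topmean [0.5723 0.1432 0.1367] ext [0.014 0.018 0.005] mid [0.5727 0.1422 0.137 ]
scene blue [303.1  72.6] 92 ztop -0.3764 topmean [-1.2217 -0.8848 -0.378 ] ext [0.058 0.205 0.006] mid [-1.2252 -0.8938 -0.3774]
scene blue [ 92.3 129.3] 134 ztop 0.0535 topmean [ 0.6074 -0.6021  0.0519] ext [0.022 0.088 0.005] mid [ 0.6062 -0.6016  0.052 ]
scene blue [208.6 166.8] 226 ztop 0.0648 topmean [ 0.569  -0.1456  0.0629] ext [0.05  0.055 0.005] mid [ 0.5681 -0.1455  0.0632]
scene blue [391.9 216.7] 433 ztop 0.1376 topmean [0.5282 0.3107 0.1364] ext [0.018 0.021 0.005] mid [0.5273 0.3105 0.1364]
```

```bash
python3 - <<'E'
from h import *
im=cv2.imread("pics/top0.png")
a=cv2.resize(im[170:290,110:270],None,fx=4.9,fy=4.9,interpolation=cv2.INTER_CUBIC)
cv2.imwrite("pics/crop_stand.png",a[:590])
a=cv2.resize(im[165:240,285:445],None,fx=4.9,fy=4.9,interpolation=cv2.INTER_CUBIC)
cv2.imwrite("pics/crop_rack.png",a)
E
```

```text
(no output)
```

View pics/crop_stand.png

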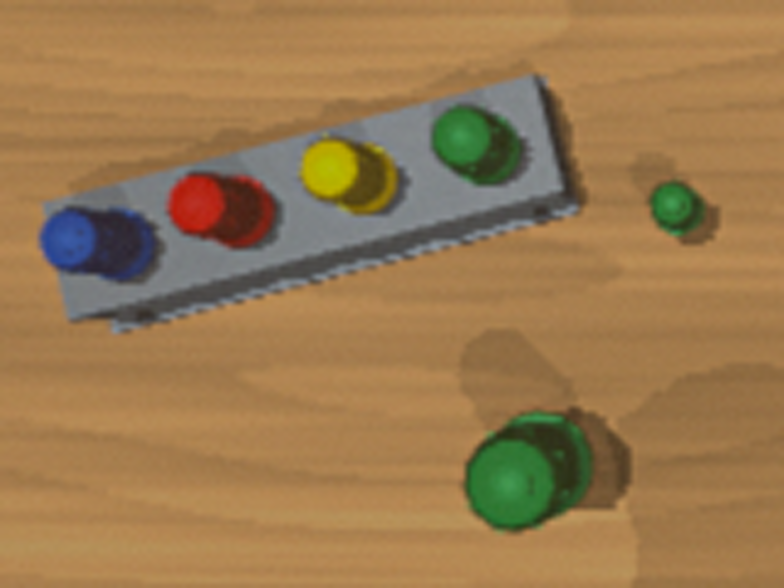

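View pics/crop_rack.png

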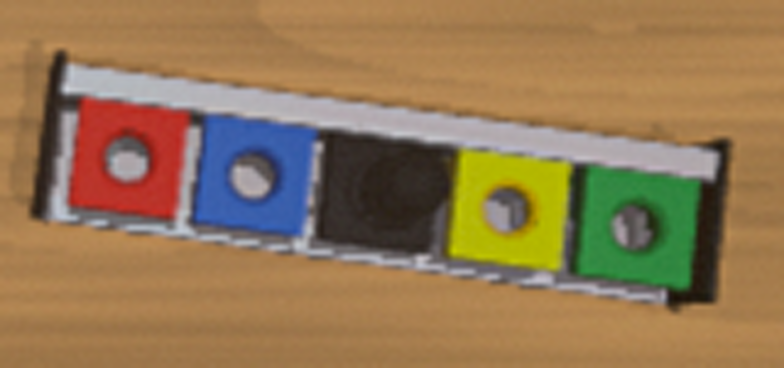

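```bash
python3 - <<'E'
from h import *
from scipy.spatial.transform import Rotation as Ro
from scipy.optimize import least_squares
q=[0.59554086,-0.59471402,0.38236687,-0.38136845]
M=Ro.from_quat(q,scalar_first=True).as_matrix(); print(M.round(3)); print("yaw jaws deg",np.degrees(np.arctan2(M[1,0],M[0,0])))
def fit(P,idx,d=.058):
    P=np.array(P);idx=np.array(idx)
    f=lambda p:(np.c_[p[0]+d*idx*np.cos(p[2]),p[1]+d*idx*np.sin(p[2])]-P).ravel()
    r=least_squares(f,[*P[0],-1.5]); th=r.x[2]; print("across deg",np.degrees(th)+90,"res mm",(1e3*r.fun.reshape(-1,2)).round(1).tolist())
    for i in idx: print(i,(r.x[0]+d*i*np.cos(th)).round(4),(r.x[1]+d*i*np.sin(th)).round(4))
fit([[.525,.3088],[.5408,.2538],[.5553,.1967],[.5688,.1402]],[0,1,2,3])
print("scene stand");fit([[.5273,.3105],[.5426,.2559],[.5723,.143]],[0,1,3])
# rack: holes via hole centroid: fill contour of colour mask near head, both edges -> minAreaRect center at z=.062
for n in ["top","scene"]:
    im=dict(np.load(f"pics/{n}0.npz")); 
    P=[]
    for c in ["red","blue","yellow","green"]:
        m=masks(im)[c] if not(n=="scene" and c=="yellow") else None
        if m is None: 
            hsv=cv2.cvtColor(im["pixels"],cv2.COLOR_RGB2HSV);m=(hsv[...,0]>20)&(hsv[...,0]<36)&(hsv[...,1]>150)
        # project mask region to plane, gate by depth z
        X=pts(im); m=m&(X[...,1]<-.03)&(X[...,1]>-.36)&(abs(X[...,0]-.56)<.06)&(X[...,2]>.055)&(X[...,2]<.072)
        cs,_=cv2.findContours(m.astype(np.uint8),cv2.RETR_EXTERNAL,cv2.CHAIN_APPROX_NONE); k=max(cs,key=cv2.contourArea)
        W=np.array([cast(im,p[0],.062)[:2] for p in k])
        (cx,cy),s,a=cv2.minAreaRect((W*1000).astype(np.float32)); print(n,c,round(cx,1),round(cy,1),np.round(s,1),round(a,1)); P.append([cx/1e3,cy/1e3])
    fit(P,[0,1,3,4])
E
```

```text
[[ 0.417 -0.001  0.909]
 [-0.909  0.002  0.417]
 [-0.002 -1.     0.   ]]
yaw jaws deg -65.37307308711391
across deg 14.530922365987578 res mm [[0.6, 0.3], [-0.6, -0.9], [-0.5, 0.1], [0.5, 0.5]]
0 0.5256 0.3091
1 0.5402 0.2529
2 0.5548 0.1968
3 0.5693 0.1407
scene stand
across deg 14.99471302130327 res mm [[0.1, 0.7], [-0.2, -0.8], [0.1, 0.1]]
0 0.5274 0.3112
1 0.5424 0.2551
3 0.5724 0.1431
top red 575.9 -88.1 [47.8 47.6] 82.7
top blue 567.9 -146.3 [50.1 48.7] 81.6
top yellow 551.9 -260.9 [51.3 48.4] 82.1
top green 544.1 -317.9 [51.3 48.2] 81.3
across deg -7.89400990481677 res mm [[-0.0, -0.3], [0.0, 0.4], [0.1, 0.1], [-0.1, -0.3]]
0 0.5759 -0.0884
1 0.5679 -0.1459
3 0.552 -0.2608
4 0.544 -0.3182
scene red 575.9 -85.2 [58.9 48.5] 81.7
scene blue 568.0 -147.4 [56.1 48.3] 81.7
scene yellow 550.0 -259.1 [61.8 52.6] 83.9
scene green 544.0 -319.8 [54.7 44.9] 80.2
across deg -8.019619784793832 res mm [[-0.3, -2.8], [-0.4, 2.0], [1.4, -1.2], [-0.7, 2.1]]
0 0.5757 -0.088
1 0.5676 -0.1454
3 0.5514 -0.2603
4 0.5433 -0.3177
```

Call:
arm_command(commands=[[5.5, [1.6, 4.1, 0.1], 0.116], [5.5, [1.6, 4.1, 0.1], 0.116], [5.5, [1.6, 4.1, 0.1], 0.116], [5.5, [1.6, 4.1, 0.1], 0.116], [5.5, [1.6, 4.1, 0.1], 0.116], [5.5, [1.6, 4.1, 0.1], 0.116], [5.5, [1.6, 4.1, 0.1], 0.116], [5.5, [1.6, 4.1, 0.1], 0.116], [5.5, [1.6, 4.1, 0.1], 0.116], [5.5, [1.6, 4.1, 0.1], 0.116], [5.5, [1.6, 4.1, 0.1], 0.116], [5.5, [1.6, 4.1, 0.1], 0.116]], grip_force=40)

```text
clock: 1.35
position: [0.4317, -0.0289, 0.2604]
ee_rot: [-0.701, 0.701, 0.09, -0.09]
contact_force: [0.8, 0.3, 0.6]
width: 0.0549
```

Call:
arm_command(commands=[[5.5, [1.5, 4.0, 0], 0], [5.5, [1.5, 4.0, 0], 0], [5.5, [1.5, 4.0, 0], 0], [5.5, [1.5, 4.0, 0], 0], [5.5, [1.5, 4.0, 0], 0], [5.5, [1.5, 4.0, 0], 0], [5.5, [1.5, 3.8, 0], 0], [5.5, [0, 0, 0], 0], [5.5, [0, 0, 0], 0]])

```text
clock: 2.25
position: [0.5363, 0.2478, 0.2594]
ee_rot: [-0.701, 0.702, 0.089, -0.09]
contact_force: [-0.7, -0.4, 0.2]
width: 0.0552
```

```bash
cat > look.py <<'E'
import sys
from h import *
from rig import manip
from scipy.spatial.transform import Rotation as Ro
s=manip.get_state(); M=Ro.from_quat(s["ee_rot"],scalar_first=True).as_matrix()
print(s["clock"],s["position"].round(4),"yaw",np.degrees(np.arctan2(M[1,0],M[0,0])).round(2),"axis",M[:,1].round(4),"w",round(s["width"],4),"F",s["contact_force"].round(1),"q6",s["qpos"].round(2))
for n in sys.argv[2:]:
    im=manip.get_image(n); cv2.imwrite(f"pics/{n}_{sys.argv[1]}.png",im["pixels"][:,:,::-1]); np.savez(f"pics/{n}_{sys.argv[1]}.npz",**im)
E
python3 look.py a wrist
```

```text
2.25 [0.5363 0.2478 0.2594] yaw 14.48 axis [-0.0017 -0.0011 -1.    ] w 0.0552 F [-0.7 -0.4  0.2] q6 [ 0.32  0.29  1.45 -0.    1.4   0.06]
```

View pics/wrist_a.png

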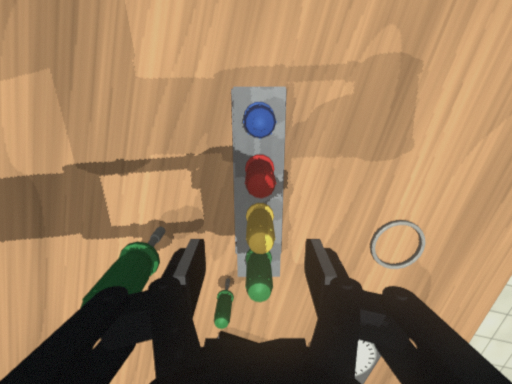

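```bash
cat > meas.py <<'E'
import sys
from h import *
im=dict(np.load(sys.argv[1])); X=pts(im)
for c,m in masks(im).items():
    k,l,st,ce=cv2.connectedComponentsWithStats(m.astype(np.uint8))
    for i in range(1,k):
        if st[i,4]<60: continue
        p=X[(l==i)&(im["range_z"]>0)]; zt=np.percentile(p[:,2],97); top=p[p[:,2]>zt-.004]
        print(c,ce[i].round(1),"ztop",zt.round(4),"mean",top.mean(0).round(4),"mid",((top.max(0)+top.min(0))/2).round(4))
E
python3 meas.py pics/wrist_a.npz
python3 - <<'E'
from h import *
im=dict(np.load("pics/wrist_a.npz"))
K,R,t=im["intrinsics"],im["R"],im["t"]
for p in [[.5363,.2478,.2594],[.5363,.2478,.137],[.5402,.2529,.137]]:
    c=K@(R@np.array(p)+t); print((c[:2]/c[2]).round(1))
print("cam",(-R.T@t).round(3))
E
```

```text
green [119.6 276.1] ztop 0.1708 mean [0.4143 0.1271 0.1709] mid [0.4141 0.1262 0.1714]
blue [259.3 121.9] ztop 0.1371 mean [0.5239 0.3093 0.1352] mid [0.5237 0.3093 0.1356]
[255.3 267.9]
[255.3 192.6]
[260.9 188.4]
cam [0.516 0.326 0.384]
```

```bash
python3 - <<'E'
from h import *
im=dict(np.load("pics/wrist_a.npz")); X=pts(im)
hsv=cv2.cvtColor(im["pixels"],cv2.COLOR_RGB2HSV)
print(hsv[182,258],X[182,258],hsv[120,258],X[120,258],X[240,260],X[285,260])
for name,(r0,r1) in dict(blue=(100,140),red=(150,200),yellow=(200,260),green=(250,302)).items():
    s=np.zeros(X.shape[:2],bool); s[r0:r1,240:280]=1
    s&=(X[...,2]>.131)&(X[...,2]<.15)&(hsv[...,1]>100)
    p=X[s]; v,u=np.nonzero(s); print(name,len(p),u.mean().round(1),v.mean().round(1),p.mean(0).round(4) if len(p) else '', ((p.max(0)+p.min(0))/2).round(4))
E
```

```text
[  2 167 116] [0.53623472 0.2576989  0.13539996] [110 150 187] [0.5223046  0.31070203 0.13613001] [0.55286798 0.2019719  0.13664412] [0.56675207 0.14979784 0.13316492]
blue 664 259.6 121.8 [0.524  0.3094 0.1348] [0.5241 0.3091 0.1346]
red 536 260.2 184.8 [0.5389 0.2554 0.1348] [0.539  0.2548 0.1345]
yellow 448 260.1 242.0 [0.5538 0.1989 0.1347] [0.554  0.1973 0.1344]
green 405 259.0 286.1 [0.5658 0.1491 0.1346] [0.5638 0.1613 0.1344]
```

Call:
arm_command(commands=[[5.5, [0.3, 0.6, 0], 0], [5.5, [0, 0, -4], 0], [5.5, [0, 0, -4], 0], [5.5, [0, 0, -4], 0], [5.5, [0, 0, -2.0], 0], [5.5, [0, 0, -1.4], 0], [5.5, [0, 0, 0], 0], [5.5, [0, 0, 0], 0]])

```text
clock: 3.1
position: [0.54, 0.2527, 0.1069]
ee_rot: [0.702, -0.702, -0.088, 0.088]
contact_force: [0.2, 0.7, 0.8]
width: 0.0551
```

```bash
python3 look.py b wrist scene
```

```text
3.1 [0.54   0.2527 0.1069] yaw 14.32 axis [ 6.e-04  2.e-04 -1.e+00] w 0.0551 F [0.2 0.7 0.8] q6 [ 0.32  0.42  1.67 -0.    1.06  0.07]
```

View pics/wrist_b.png

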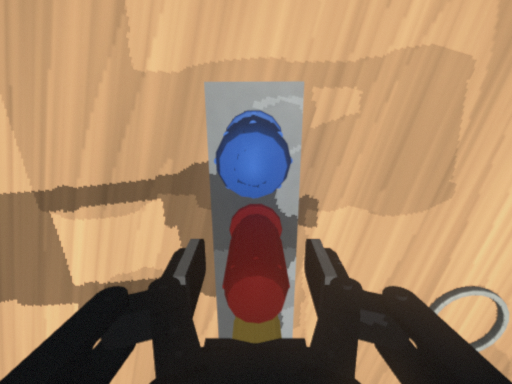

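View pics/scene_b.png

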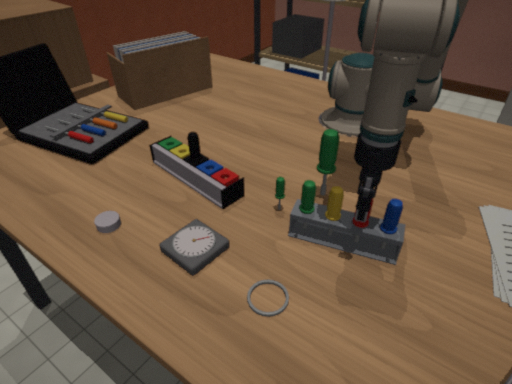

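The red driver is centred between the jaws (wrist image, column 256, pads at columns 190 and 325). I'll close and lift.

Call:
arm_command(commands=[[2.0, [0, 0, 0], 0], [2.0, [0, 0, 0], 0], [2.0, [0, 0, 0], 0], [2.0, [0, 0, 0], 0], [2.0, [0, 0, 0], 0], [2.0, [0, 0, 0], 0]], grip_force=50)

```text
clock: 3.8
position: [0.5401, 0.2534, 0.1076]
ee_rot: [0.702, -0.701, -0.089, 0.088]
contact_force: [-0.0, -1.2, 5.3]
width: 0.0278
```

Call:
arm_command(commands=[[2.0, [0, 0, 1], 0], [2.0, [0, 0, 2], 0], [2.0, [0, 0, 4], 0], [2.0, [0, 0, 4], 0], [2.0, [0, 0, 4], 0], [2.0, [0, 0, 0.5], 0], [2.0, [0, 0, 0], 0]])

```text
clock: 4.5
position: [0.54, 0.2535, 0.2629]
ee_rot: [0.702, -0.701, -0.09, 0.087]
contact_force: [-0.6, 0.1, -2.3]
width: 0.0278
```

```bash
python3 look.py c wrist top
```

```text
4.5 [0.54   0.2535 0.2629] yaw 14.39 axis [ 0.0031  0.0011 -1.    ] w 0.0278 F [-0.6  0.1 -2.3] q6 [0.32 0.3  1.43 0.   1.4  0.07]
```

View pics/wrist_c.png

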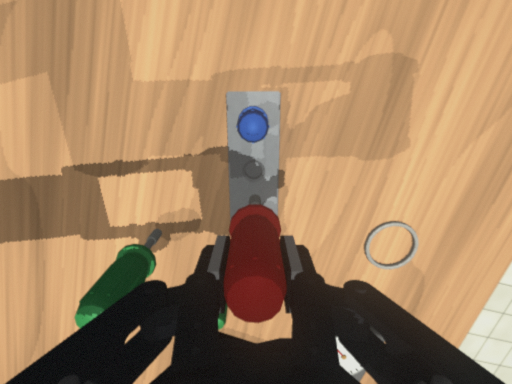

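View pics/top_c.png

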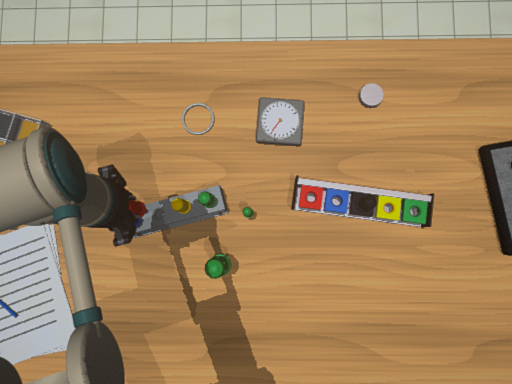

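Red is held upright between the pads and its hole at wrist (253,170) is empty. I'll carry it to the red holder.

Call:
arm_command(commands=[[2.0, [0.4, -2.8, 0], -0.03], [2.0, [0.4, -3.8, 0], -0.043], [2.0, [0.4, -3.8, 0], -0.043], [2.0, [0.4, -3.8, 0], -0.043], [2.0, [0.4, -3.8, 0], -0.043], [2.0, [0.4, -3.8, 0], -0.043], [2.0, [0.4, -3.8, 0], -0.043], [2.0, [0.4, -3.8, 0], -0.043], [2.0, [0.4, -3.0, 0], -0.043], [2.0, [0, -1.8, 0], -0.015], [2.0, [0, 0, 0], 0], [2.0, [0, 0, 0], 0]])

```text
clock: 5.8
position: [0.5747, -0.0884, 0.2594]
ee_rot: [0.706, -0.705, 0.05, -0.048]
contact_force: [0.9, -0.0, -0.8]
width: 0.0279
```

```bash
python3 look.py d wrist top
```

```text
5.8 [ 0.5747 -0.0884  0.2594] yaw -7.95 axis [-0.0036  0.002  -1.    ] w 0.0279 F [ 0.9 -0.  -0.8] q6 [-0.27  0.28  1.47  0.    1.39 -0.13]
```

View pics/wrist_d.png

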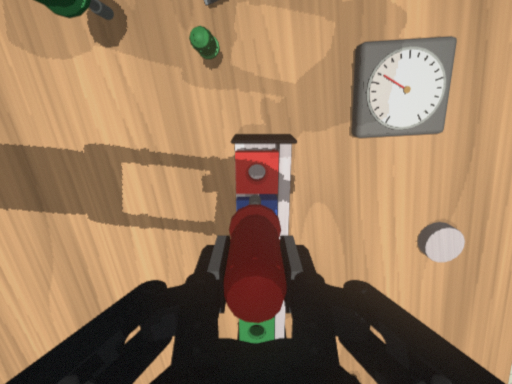

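View pics/top_d.png

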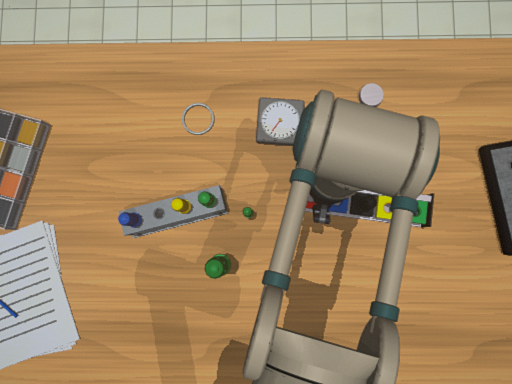

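```bash
python3 - <<'E'
import cv2
a=cv2.imread("pics/wrist_c.png")[150:190,230:280];b=cv2.imread("pics/wrist_d.png")[150:195,232:282]
cv2.imwrite("pics/holes.png",cv2.resize(cv2.vconcat([a,b]),None,fx=7,fy=7,interpolation=cv2.INTER_NEAREST)[:600])
E
```

```text
(no output)
```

View pics/holes.png

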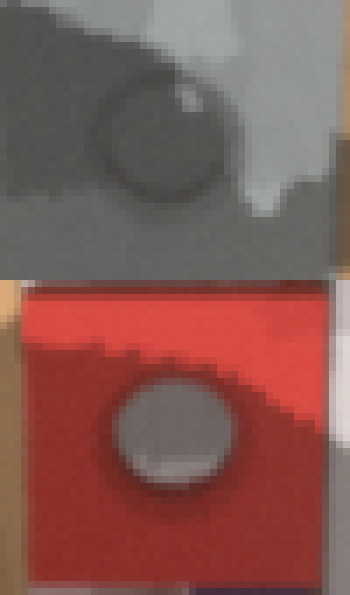

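```bash
cat > rel.py <<'E'
from h import *
import sys
# hole seen at uv in file; offset in tool yaw frame from TCP
def rel(f,uv,tcp,yaw,z=.062):
    im=dict(np.load(f)); P=cast(im,uv,z); d=P[:2]-np.array(tcp[:2]); c,s=np.cos(np.radians(yaw)),np.sin(np.radians(yaw))
    print(f,P.round(4),"tool frame mm",(1e3*np.array([c*d[0]+s*d[1],-s*d[0]+c*d[1]])).round(1)); return P
if __name__=="__main__":
    rel("pics/wrist_c.npz",(253.3,169.6),(.540,.2535),14.39)
    rel("pics/wrist_d.npz",(257,172),(.5747,-.0884),-7.95)
E
python3 rel.py
```

```text
pics/wrist_c.npz [0.538  0.2559 0.062 ] tool frame mm [-1.3  2.8]
pics/wrist_d.npz [ 0.5762 -0.0877  0.062 ] tool frame mm [1.3 0.9]
```

```bash
cat > hand.py <<'E'
from h import *
import sys
f=sys.argv[1]; x,y,z,yaw=map(float,sys.argv[2:6])
im=dict(np.load(f)); X=pts(im); c,s=np.cos(np.radians(yaw)),np.sin(np.radians(yaw))
d=X-np.array([x,y,z]); a=c*d[...,0]+s*d[...,1]; b=-s*d[...,0]+c*d[...,1]; h=d[...,2]
ok=(im["range_z"]>0)&(abs(a)<.02)&(abs(b)<.03)
for lo,hi in [(-.12,-.06),(-.06,-.048),(-.042,-.032),(-.026,-.018),(-.018,-.01),(-.01,0),(0,.01),(.01,.02),(.02,.03)]:
    m=ok&(h>lo)&(h<hi)
    if m.sum()>5: print(lo,hi,m.sum(),"a mid",(1e3*(a[m].max()+a[m].min())/2).round(1),"range",(1e3*np.ptp(a[m])).round(1),"bmax",(1e3*np.percentile(b[m],[90,97,100])).round(1))
E
python3 hand.py pics/wrist_d.npz .5747 -.0884 .2594 -7.95; echo; python3 hand.py pics/wrist_c.npz .540 .2535 .2629 14.39
```

```text
-0.12 -0.06 107 a mid -1.1 range 9.2 bmax [5.8 5.9 6.2]
-0.042 -0.032 627 a mid -0.8 range 32.9 bmax [16.  17.1 17.8]
-0.026 -0.018 267 a mid -0.5 range 28.4 bmax [15.3 15.9 16.4]
-0.018 -0.01 389 a mid -0.1 range 39.8 bmax [15.2 16.  16.5]
-0.01 0 724 a mid -0.1 range 39.6 bmax [15.1 15.9 16.6]
0 0.01 882 a mid -0.0 range 39.9 bmax [15.1 15.7 16.6]
0.01 0.02 1508 a mid 0.0 range 39.9 bmax [14.8 15.5 16.7]
0.02 0.03 3490 a mid -0.0 range 40.0 bmax [12.4 13.6 15.1]

-0.12 -0.06 107 a mid -0.1 range 9.2 bmax [5.8 6.  6.5]
-0.042 -0.032 627 a mid -0.3 range 32.9 bmax [15.9 17.1 18.1]
-0.026 -0.018 266 a mid -0.1 range 28.5 bmax [15.5 16.1 16.4]
-0.018 -0.01 386 a mid 0.0 range 39.9 bmax [15.3 15.9 16.3]
-0.01 0 734 a mid 0.0 range 39.9 bmax [15.3 16.  16.7]
0 0.01 888 a mid 0.0 range 40.0 bmax [15.2 16.  16.7]
0.01 0.02 1499 a mid -0.0 range 40.0 bmax [14.9 15.6 16.9]
0.02 0.03 3484 a mid -0.0 range 40.0 bmax [12.6 13.7 15.5]
```

Call:
arm_command(commands=[[2.0, [0.18, 0, 0], 0], [2.0, [0, 0, -3], 0], [2.0, [0, 0, -3], 0], [2.0, [0, 0, -2], 0], [2.0, [0, 0, -1], 0], [2.0, [0, 0, 0], 0], [2.0, [0, 0, 0], 0]])

```text
clock: 6.6
position: [0.5782, -0.0885, 0.1722]
ee_rot: [-0.705, 0.706, -0.048, 0.049]
contact_force: [0.8, 0.2, -0.8]
width: 0.0278
```

```bash
python3 look.py e wrist
```

```text
6.6 [ 0.5782 -0.0885  0.1722] yaw -7.87 axis [ 1.7e-03 -4.0e-04 -1.0e+00] w 0.0278 F [ 0.8  0.2 -0.8] q6 [-0.27  0.34  1.61  0.    1.19 -0.13]
```

View pics/wrist_e.png

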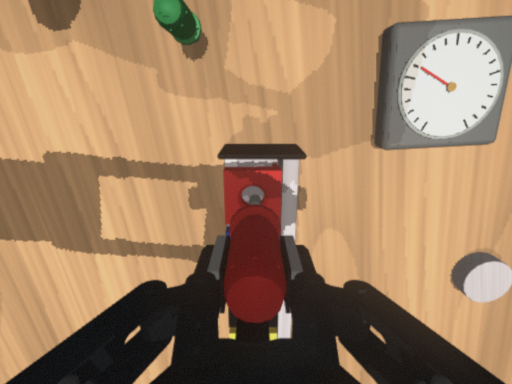

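```bash
python3 - <<'E'
import cv2
b=cv2.imread("pics/wrist_e.png")[155:255,210:300]
cv2.imwrite("pics/holes2.png",cv2.resize(b,None,fx=6,fy=6,interpolation=cv2.INTER_NEAREST)[:600])
from rel import rel
rel("pics/wrist_e.npz",(253,194.5),(.5782,-.0885),-7.87)
E
python3 hand.py pics/wrist_e.npz .5782 -.0885 .1722 -7.87 | head -3
```

```text
pics/wrist_e.npz [ 0.5767 -0.0862  0.062 ] tool frame mm [-1.9  2.1]
-0.12 -0.06 1589 a mid -0.0 range 40.0 bmax [22.8 23.5 23.8]
-0.042 -0.032 626 a mid -0.6 range 32.8 bmax [15.5 16.8 17.8]
-0.026 -0.018 265 a mid -0.4 range 28.5 bmax [15.3 15.9 16.6]
```

View pics/holes2.png

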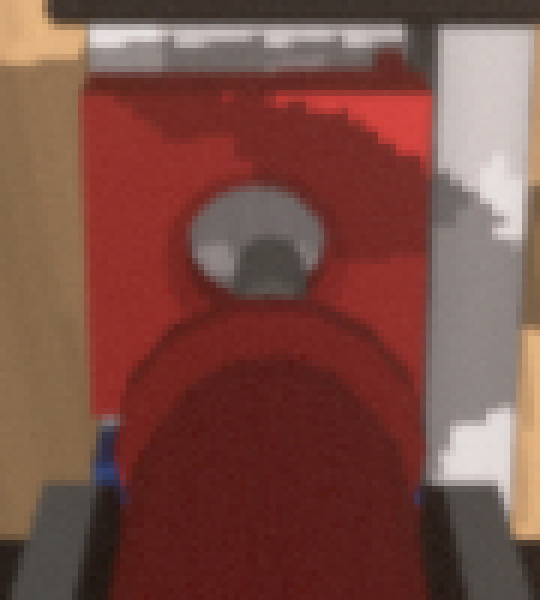

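Call:
arm_command(commands=[[2.0, [-0.1, 0.1, -0.5], 0], [2.0, [0, 0, -1], 0], [2.0, [0, 0, -1.5], 0], [2.0, [0, 0, -1.5], 0], [2.0, [0, 0, -1.0], 0], [2.0, [0, 0, -0.5], 0], [2.0, [0, 0, 0], 0]])

```text
clock: 7.35
position: [0.576, -0.0877, 0.1106]
ee_rot: [0.706, -0.705, 0.049, -0.048]
contact_force: [0.3, -0.6, -1.1]
width: 0.0275
```

Call:
arm_command(commands=[[2.0, [0, 0, -0.2], 0], [2.0, [0, 0, -0.1], 0], [2.0, [0, 0, 0], 0]])

```text
clock: 7.65
position: [0.5766, -0.0878, 0.1087]
ee_rot: [-0.705, 0.705, -0.048, 0.049]
contact_force: [-0.0, -0.4, 0.0]
width: 0.0281
```

```bash
python3 look.py f scene; python3 - <<'E'
import cv2
b=cv2.imread("pics/scene_f.png")[100:230,130:290]
cv2.imwrite("pics/f.png",cv2.resize(b,None,fx=4.5,fy=4.5,interpolation=cv2.INTER_CUBIC))
E
```

```text
7.65 [ 0.5766 -0.0878  0.1087] yaw -7.91 axis [ 9.e-04 -2.e-04 -1.e+00] w 0.0281 F [-0.  -0.4  0. ] q6 [-0.27  0.4   1.69  0.    1.05 -0.13]
```

View pics/f.png

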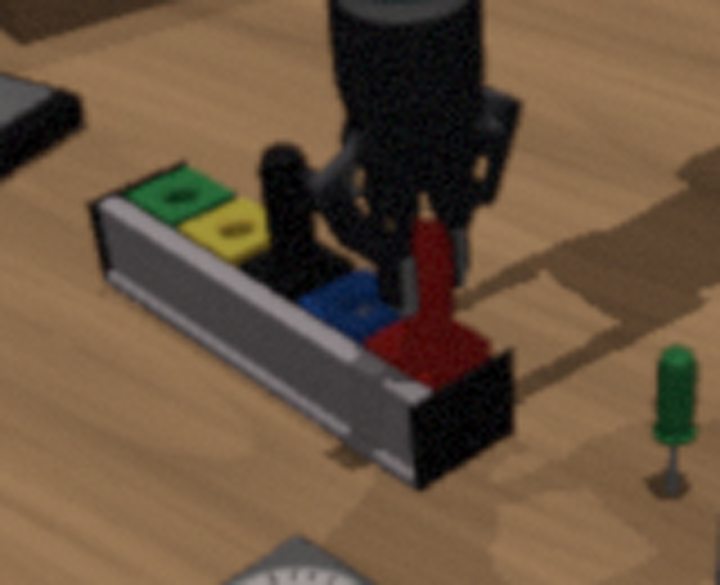

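Call:
arm_command(commands=[[2.0, [0, 0, -0.1], 0], [2.0, [0, 0, 0], 0], [5.5, [0, 0, 0], 0], [5.5, [0, 0, 0], 0], [5.5, [0, 0, 0], 0], [5.5, [0, 0, 2], 0], [5.5, [0, 0, 4], 0], [5.5, [0, 0, 4], 0], [5.5, [0, 0, 4], 0], [5.5, [0, 0, 1], 0]])

```text
clock: 8.7
position: [0.5787, -0.0883, 0.2624]
ee_rot: [-0.705, 0.706, -0.046, 0.052]
contact_force: [-0.2, -0.5, -0.2]
width: 0.0547
```

```bash
python3 look.py g wrist scene; python3 meas.py pics/scene_g.npz | grep red; python3 - <<'E'
import cv2
b=cv2.imread("pics/scene_g.png")[100:230,130:290]
cv2.imwrite("pics/g.png",cv2.resize(b,None,fx=4.5,fy=4.5,interpolation=cv2.INTER_CUBIC))
E
```

```text
8.7 [ 0.5787 -0.0883  0.2624] yaw -7.9 axis [ 0.0089 -0.0024 -1.    ] w 0.0547 F [-0.2 -0.5 -0.2] q6 [-0.27  0.28  1.46  0.    1.39 -0.13]
red [ 80.1 136.8] ztop 0.0532 mean [ 0.6575 -0.5901  0.0514] mid [ 0.656  -0.5909  0.0514]
red [224.7 169.7] ztop 0.1371 mean [ 0.5804 -0.0825  0.1364] mid [ 0.5797 -0.0832  0.1366]
```

View pics/g.png

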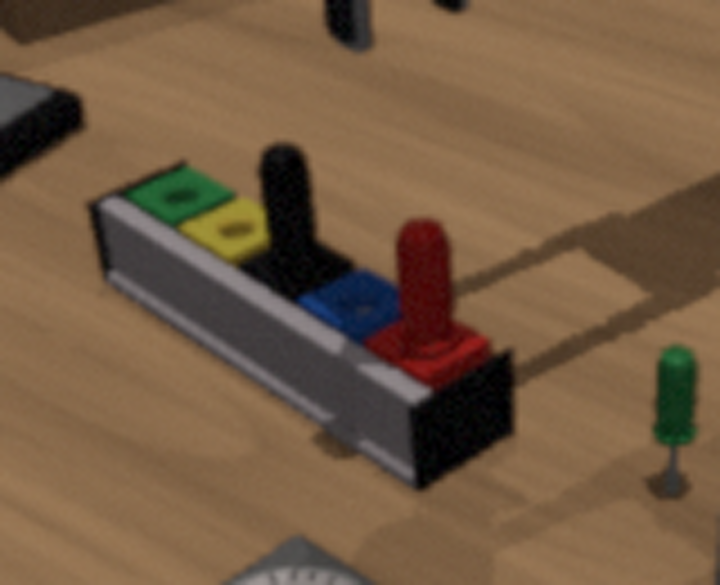

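View pics/wrist_g.png

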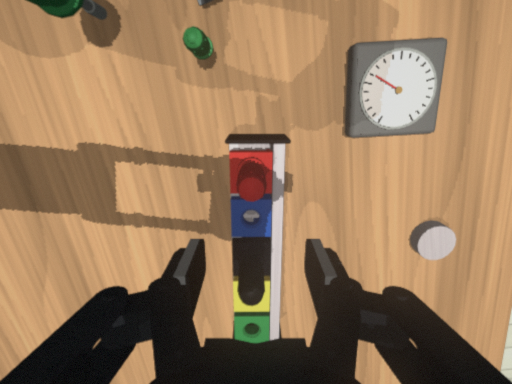

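Red is seated: its handle top is at 0.137 m and it stands upright in the red holder at scene (225,170). Next is yellow.

Call:
arm_command(commands=[[5.5, [-0.3, 3.6, 0], 0.049], [5.5, [-0.3, 3.6, 0], 0.049], [5.5, [-0.3, 3.6, 0], 0.049], [5.5, [-0.3, 3.6, 0], 0.049], [5.5, [-0.3, 3.6, 0], 0.049], [5.5, [-0.3, 3.6, 0], 0.049], [5.5, [-0.3, 3.6, 0], 0.049], [5.5, [-0.3, 3.4, 0], 0.048], [5.5, [0, 0, 0], 0], [5.5, [0, 0, 0], 0]])

```text
clock: 9.8
position: [0.5513, 0.1985, 0.255]
ee_rot: [-0.701, 0.702, 0.088, -0.091]
contact_force: [0.1, -1.0, -0.7]
width: 0.0553
```

```bash
python3 look.py h wrist top; python3 meas.py pics/top_h.npz | grep -E "yellow|green|blue"; python3 - <<'E'
from h import *
im=dict(np.load("pics/wrist_h.npz")); X=pts(im)
s=(X[...,2]>.131)&(X[...,2]<.145)&(abs(X[...,0]-.554)<.025)&(abs(X[...,1]-.197)<.025)
p=X[s]; print(len(p),p.mean(0).round(4),((p.max(0)+p.min(0))/2).round(4))
E
```

```text
9.8 [0.5513 0.1985 0.255 ] yaw 14.58 axis [-0.0038 -0.0016 -1.    ] w 0.0553 F [ 0.1 -1.  -0.7] q6 [ 0.23  0.29  1.47 -0.    1.39 -0.03]
yellow [388.2 207.4] ztop 0.0653 mean [ 0.5515 -0.2612  0.0629] mid [ 0.5519 -0.2616  0.0648]
yellow [181.1 205.5] ztop 0.1389 mean [0.5555 0.1967 0.1369] mid [0.5553 0.1968 0.1374]
green [415.  211.1] ztop 0.0652 mean [ 0.5437 -0.3184  0.0628] mid [ 0.5441 -0.3188  0.0639]
green [213.8 268.2] ztop 0.1866 mean [0.4274 0.1116 0.1845] mid [0.4275 0.1113 0.1855]
blue [336.4 200.3] ztop 0.065 mean [ 0.5679 -0.146   0.0627] mid [ 0.5678 -0.1472  0.0636]
542 [0.5543 0.1985 0.1347] [0.5545 0.1975 0.1347]
```

View pics/wrist_h.png

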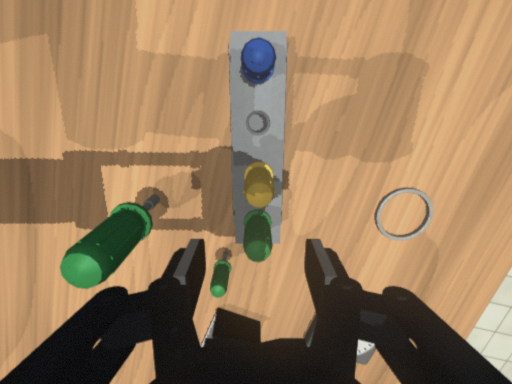

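Call:
arm_command(commands=[[5.5, [0.3, -0.1, -1], 0], [5.5, [0, 0, -3.5], 0], [5.5, [0, 0, -4], 0], [5.5, [0, 0, -3], 0], [5.5, [0, 0, -2], 0], [5.5, [0, 0, -1.3], 0], [5.5, [0, 0, 0], 0], [5.5, [0, 0, 0], 0]])

```text
clock: 10.7
position: [0.5561, 0.1969, 0.1097]
ee_rot: [0.702, -0.701, -0.089, 0.089]
contact_force: [0.1, -0.1, 0.9]
width: 0.0551
```

```bash
python3 look.py i wrist
```

```text
10.7 [0.5561 0.1969 0.1097] yaw 14.45 axis [ 1.e-03  2.e-04 -1.e+00] w 0.0551 F [ 0.1 -0.1  0.9] q6 [ 0.22  0.4   1.68 -0.    1.06 -0.03]
```

View pics/wrist_i.png

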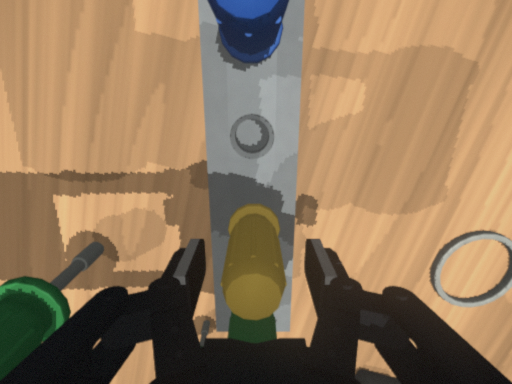

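Call:
arm_command(commands=[[5.5, [-0.1, 0, -0.3], 0], [2.0, [0, 0, 0], 0], [2.0, [0, 0, 0], 0], [2.0, [0, 0, 0], 0], [2.0, [0, 0, 0], 0], [2.0, [0, 0, 0], 0]])

```text
clock: 11.35
position: [0.5547, 0.1974, 0.1071]
ee_rot: [0.702, -0.701, -0.09, 0.089]
contact_force: [0.2, -0.2, 4.6]
width: 0.0279
```

Call:
arm_command(commands=[[2.0, [0, 0, 1], 0], [2.0, [0, 0, 2], 0], [2.0, [0, 0, 4], 0], [2.0, [0, 0, 4], 0], [2.0, [0, 0, 4], 0], [2.0, [0, 0, 0.5], 0], [2.0, [0, 0, 0], 0]])

```text
clock: 12.05
position: [0.5549, 0.1974, 0.2628]
ee_rot: [0.702, -0.701, -0.09, 0.088]
contact_force: [-0.5, -0.2, -0.1]
width: 0.0274
```

```bash
python3 look.py j wrist
```

```text
12.05 [0.5549 0.1974 0.2628] yaw 14.5 axis [ 3.e-03  6.e-04 -1.e+00] w 0.0274 F [-0.5 -0.2 -0.1] q6 [ 0.22  0.29  1.45 -0.    1.4  -0.03]
```

View pics/wrist_j.png

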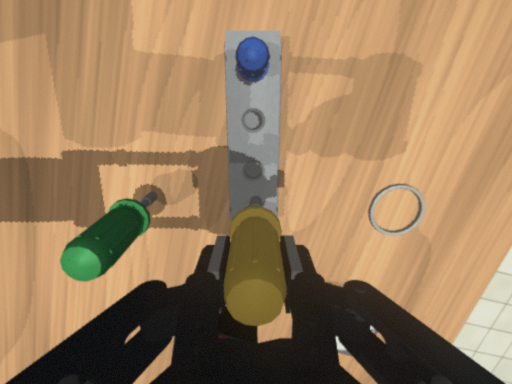

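Call:
arm_command(commands=[[2.0, [0, -3.0, 0], -0.03], [2.0, [0, -4.2, 0], -0.035], [2.0, [0, -4.2, 0], -0.035], [2.0, [0, -4.2, 0], -0.035], [2.0, [0, -4.2, 0], -0.035], [2.0, [0, -4.2, 0], -0.035], [2.0, [0, -4.2, 0], -0.035], [2.0, [0, -4.2, 0], -0.035], [2.0, [0, -4.2, 0], -0.035], [2.0, [0, -4.2, 0], -0.035], [2.0, [-0.1, -3.0, 0], -0.03], [2.0, [-0.1, -2.0, 0], -0.016]])

```text
clock: 13.3
position: [0.5511, -0.2626, 0.2585]
ee_rot: [0.706, -0.705, 0.051, -0.048]
contact_force: [-0.2, 1.3, 0.3]
width: 0.0277
```

Call:
arm_command(commands=[[2.0, [0, 0, -3], 0], [2.0, [0, 0, -3], 0], [2.0, [0, 0, -2], 0], [2.0, [0, 0, -1], 0], [2.0, [0, 0, 0], 0], [2.0, [0, 0, 0], 0]])

```text
clock: 13.9
position: [0.5528, -0.2606, 0.1716]
ee_rot: [-0.705, 0.705, -0.048, 0.049]
contact_force: [0.4, -0.0, -0.5]
width: 0.0282
```

```bash
python3 look.py k wrist; python3 - <<'E'
import cv2
b=cv2.imread("pics/wrist_k.png")[140:260,180:330]
cv2.imwrite("pics/k.png",cv2.resize(b,None,fx=5,fy=5,interpolation=cv2.INTER_NEAREST)[:600])
E
```

```text
13.9 [ 0.5528 -0.2606  0.1716] yaw -7.88 axis [ 4.e-04 -1.e-04 -1.e+00] w 0.0282 F [ 0.4 -0.  -0.5] q6 [-0.55  0.38  1.55  0.    1.22 -0.42]
```

View pics/k.png

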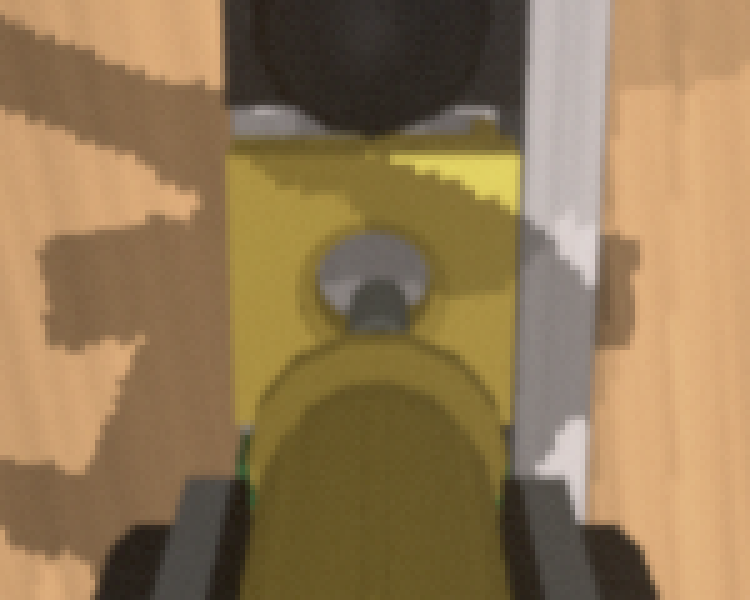

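Call:
arm_command(commands=[[2.0, [-0.05, 0.1, -0.5], 0], [2.0, [0, 0, -1], 0], [2.0, [0, 0, -1.5], 0], [2.0, [0, 0, -1.5], 0], [2.0, [0, 0, -1.0], 0], [2.0, [0, 0, -0.5], 0], [2.0, [0, 0, -0.2], 0], [2.0, [0, 0, -0.1], 0], [2.0, [0, 0, 0], 0]])

```text
clock: 14.85
position: [0.5522, -0.2599, 0.1088]
ee_rot: [-0.705, 0.706, -0.048, 0.049]
contact_force: [-1.0, -1.2, -1.1]
width: 0.0281
```

Call:
arm_command(commands=[[2.0, [0, 0, -0.1], 0], [2.0, [0, 0, 0], 0], [5.5, [0, 0, 0], 0], [5.5, [0, 0, 0], 0], [5.5, [0, 0, 0], 0], [5.5, [0, 0, 2], 0], [5.5, [0, 0, 4], 0], [5.5, [0, 0, 4], 0], [5.5, [0, 0, 4], 0], [5.5, [0, 0, 1], 0]])

```text
clock: 15.85
position: [0.5539, -0.2609, 0.2627]
ee_rot: [-0.704, 0.707, -0.046, 0.052]
contact_force: [-0.3, -0.9, 0.0]
width: 0.055
```

```bash
python3 look.py l wrist scene;  python3 - <<'E'
import cv2
b=cv2.imread("pics/scene_l.png")[100:230,130:290]
cv2.imwrite("pics/l.png",cv2.resize(b,None,fx=4.5,fy=4.5,interpolation=cv2.INTER_CUBIC))
from h import *
im=dict(np.load("pics/scene_l.npz"));X=pts(im)
p=X[(abs(X[...,0]-.552)<.025)&(abs(X[...,1]+.26)<.025)&(X[...,2]>.09)&(X[...,2]<.16)]; print(p.max(0),len(p))
E
```

```text
15.85 [ 0.5539 -0.2609  0.2627] yaw -7.9 axis [ 0.0081 -0.005  -1.    ] w 0.055 F [-0.3 -0.9  0. ] q6 [-0.55  0.32  1.4   0.    1.41 -0.42]
[ 0.56632646 -0.24367896  0.14057637] 206
```

View pics/l.png

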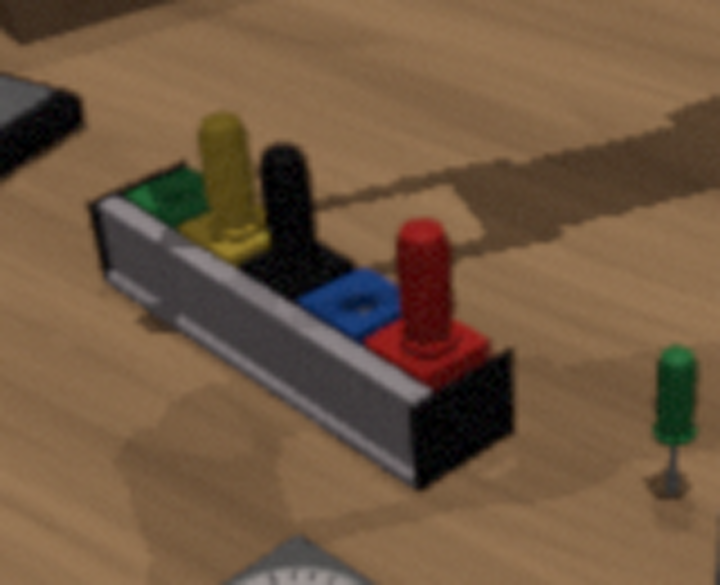

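Yellow is seated. Next is the green driver in the stand, top image (206,198).

Call:
arm_command(commands=[[5.5, [0.2, 3.7, 0], 0.036], [5.5, [0.2, 3.7, 0], 0.036], [5.5, [0.2, 3.7, 0], 0.036], [5.5, [0.2, 3.7, 0], 0.036], [5.5, [0.2, 3.7, 0], 0.036], [5.5, [0.2, 3.7, 0], 0.036], [5.5, [0.2, 3.7, 0], 0.036], [5.5, [0.2, 3.7, 0], 0.036], [5.5, [0.1, 3.7, 0], 0.036], [5.5, [0.1, 3.7, 0], 0.036], [5.5, [0, 3.1, 0], 0.031], [5.5, [0, 0, 0], 0]])

```text
clock: 17.15
position: [0.5684, 0.1449, 0.2546]
ee_rot: [0.702, -0.7, -0.089, 0.092]
contact_force: [-0.0, -0.4, -0.4]
width: 0.055
```

Call:
arm_command(commands=[[5.5, [0, 0, 0], 0]])

```text
clock: 17.25
position: [0.5689, 0.1415, 0.2552]
ee_rot: [-0.701, 0.702, 0.088, -0.091]
contact_force: [0.3, 0.5, -0.4]
width: 0.055
```

```bash
python3 look.py m wrist; python3 - <<'E'
from h import *
im=dict(np.load("pics/wrist_m.npz")); X=pts(im)
s=(X[...,2]>.131)&(X[...,2]<.145)&(abs(X[...,0]-.569)<.025)&(abs(X[...,1]-.141)<.025)
p=X[s]; print(len(p),p.mean(0).round(4),((p.max(0)+p.min(0))/2).round(4))
E
```

```text
17.25 [0.5689 0.1415 0.2552] yaw 14.57 axis [-0.0038 -0.0013 -1.    ] w 0.055 F [ 0.3  0.5 -0.4] q6 [ 0.13  0.29  1.47 -0.    1.39 -0.13]
545 [0.5677 0.1419 0.1348] [0.5679 0.1412 0.1346]
```

View pics/wrist_m.png

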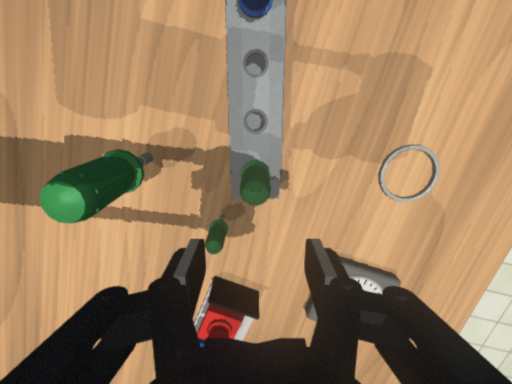

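Call:
arm_command(commands=[[5.5, [-0.15, 0, -1], 0], [5.5, [0, 0, -3.5], 0], [5.5, [0, 0, -4], 0], [5.5, [0, 0, -3], 0], [5.5, [0, 0, -2], 0], [5.5, [0, 0, -1.6], 0], [5.5, [0, 0, 0], 0], [5.5, [0, 0, 0], 0]])

```text
clock: 18.1
position: [0.5682, 0.1403, 0.106]
ee_rot: [-0.701, 0.702, 0.088, -0.089]
contact_force: [0.1, 0.2, -0.2]
width: 0.0553
```

```bash
python3 look.py n wrist
```

```text
18.1 [0.5682 0.1403 0.106 ] yaw 14.41 axis [-9.e-04 -3.e-04 -1.e+00] w 0.0553 F [ 0.1  0.2 -0.2] q6 [ 0.12  0.4   1.69 -0.    1.05 -0.13]
```

View pics/wrist_n.png

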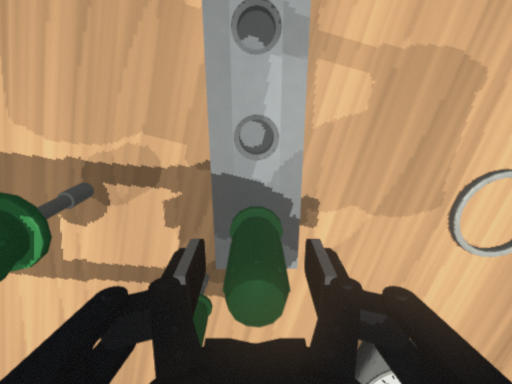

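Call:
arm_command(commands=[[2.0, [0, 0, 0.1], 0], [2.0, [0, 0, 0], 0], [2.0, [0, 0, 0], 0], [2.0, [0, 0, 0], 0], [2.0, [0, 0, 0], 0], [2.0, [0, 0, 0], 0]])

```text
clock: 18.75
position: [0.5691, 0.1412, 0.1087]
ee_rot: [-0.701, 0.702, 0.09, -0.088]
contact_force: [-2.0, -0.5, 6.4]
width: 0.0278
```

Call:
arm_command(commands=[[2.0, [0, 0, 1], 0], [2.0, [0, 0, 2], 0], [2.0, [0, 0, 4], 0], [2.0, [0, 0, 4], 0], [2.0, [0, 0, 4], 0], [2.0, [0, 0, 0.5], 0], [2.0, [0, 0, 0], 0]])

```text
clock: 19.45
position: [0.5689, 0.1415, 0.264]
ee_rot: [0.701, -0.701, -0.09, 0.088]
contact_force: [0.0, 0.7, -1.1]
width: 0.0279
```

```bash
python3 look.py o wrist
```

```text
19.45 [0.5689 0.1415 0.264 ] yaw 14.5 axis [ 3.3e-03  6.0e-04 -1.0e+00] w 0.0279 F [ 0.   0.7 -1.1] q6 [ 0.12  0.28  1.46  0.    1.4  -0.13]
```

View pics/wrist_o.png

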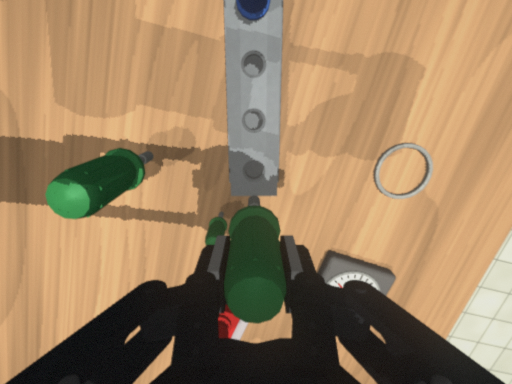

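Call:
arm_command(commands=[[2.0, [-0.1, -3.0, 0], -0.03], [2.0, [-0.2, -4.2, 0], -0.035], [2.0, [-0.2, -4.2, 0], -0.035], [2.0, [-0.2, -4.2, 0], -0.035], [2.0, [-0.2, -4.2, 0], -0.035], [2.0, [-0.2, -4.2, 0], -0.035], [2.0, [-0.2, -4.2, 0], -0.035], [2.0, [-0.2, -4.2, 0], -0.035], [2.0, [-0.3, -4.2, 0], -0.035], [2.0, [-0.3, -4.2, 0], -0.035], [2.0, [-0.3, -3.1, 0], -0.03], [2.0, [-0.3, -2.0, 0], -0.016]])

```text
clock: 20.7
position: [0.5401, -0.3196, 0.2594]
ee_rot: [0.706, -0.705, 0.051, -0.048]
contact_force: [0.3, -0.4, -1.9]
width: 0.0278
```

Call:
arm_command(commands=[[2.0, [0, 0, -3], 0], [2.0, [0, 0, -3], 0], [2.0, [0, 0, -2], 0], [2.0, [0, 0, -1], 0], [2.0, [0, 0, 0], 0], [2.0, [0, 0, 0], 0]])

```text
clock: 21.3
position: [0.5418, -0.3176, 0.1727]
ee_rot: [-0.705, 0.705, -0.048, 0.049]
contact_force: [-0.4, -1.0, -1.2]
width: 0.0278
```

```bash
python3 look.py p wrist; python3 - <<'E'
import cv2
b=cv2.imread("pics/wrist_p.png")[140:260,180:330]
cv2.imwrite("pics/p.png",cv2.resize(b,None,fx=5,fy=5,interpolation=cv2.INTER_NEAREST)[:600])
E
```

```text
21.3 [ 0.5418 -0.3176  0.1727] yaw -7.88 axis [ 5.e-04 -1.e-04 -1.e+00] w 0.0278 F [-0.4 -1.  -1.2] q6 [-0.64  0.4   1.51  0.    1.23 -0.5 ]
```

View pics/p.png

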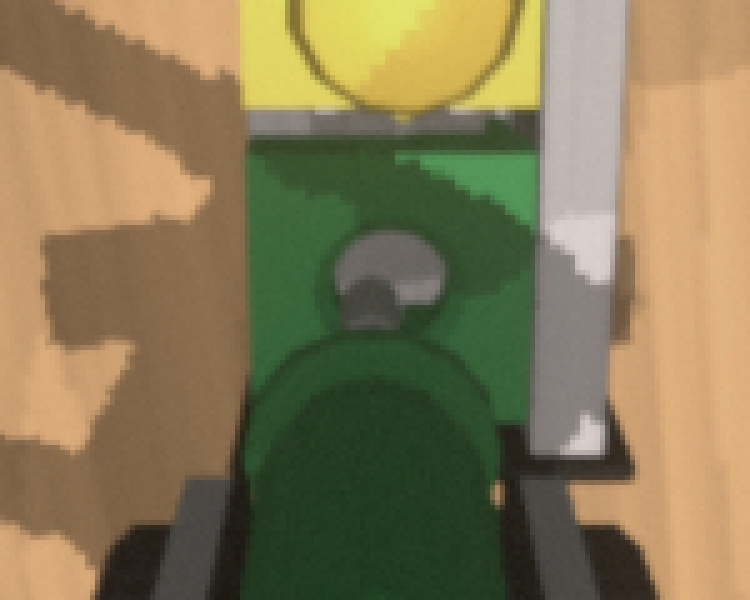

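Call:
arm_command(commands=[[2.0, [0.27, 0.05, 0], 0], [2.0, [0, 0, -0.5], 0], [2.0, [0, 0, -1], 0], [2.0, [0, 0, -1.5], 0], [2.0, [0, 0, -1.5], 0], [2.0, [0, 0, -1.0], 0], [2.0, [0, 0, -0.5], 0], [2.0, [0, 0, -0.2], 0], [2.0, [0, 0, -0.1], 0], [2.0, [0, 0, 0], 0]])

```text
clock: 22.35
position: [0.5444, -0.3175, 0.1099]
ee_rot: [-0.705, 0.706, -0.048, 0.049]
contact_force: [-0.8, -0.7, -0.4]
width: 0.0273
```

Call:
arm_command(commands=[[2.0, [0, 0, -0.1], 0], [2.0, [0, 0, 0], 0], [5.5, [0, 0, 0], 0], [5.5, [0, 0, 0], 0], [5.5, [0, 0, 0], 0], [5.5, [0, 0, 2], 0], [5.5, [0, 0, 4], 0], [5.5, [0, 0, 4], 0], [5.5, [0, 0, 4], 0], [5.5, [0, 0, 1], 0]])

```text
clock: 23.35
position: [0.546, -0.3185, 0.2637]
ee_rot: [-0.704, 0.707, -0.046, 0.052]
contact_force: [0.6, 0.1, 0.8]
width: 0.0548
```

```bash
python3 look.py q scene;  python3 meas.py pics/scene_q.npz|grep green; python3 - <<'E'
import cv2
b=cv2.imread("pics/scene_q.png")[100:230,130:290]
cv2.imwrite("pics/q.png",cv2.resize(b,None,fx=4.5,fy=4.5,interpolation=cv2.INTER_CUBIC))
E
```

```text
23.35 [ 0.546  -0.3185  0.2637] yaw -7.9 axis [ 0.0077 -0.0056 -1.    ] w 0.0548 F [0.6 0.1 0.8] q6 [-0.64  0.35  1.36  0.    1.42 -0.5 ]
green [166.7 125.6] ztop 0.138 mean [ 0.5468 -0.3112  0.1366] mid [ 0.5467 -0.311   0.1366]
green [329.2 150.2] ztop 0.185 mean [0.4316 0.1155 0.1842] mid [0.4304 0.1148 0.1844]
green [166.8 144.4] ztop 0.0725 mean [ 0.5508 -0.3105  0.0712] mid [ 0.5517 -0.3135  0.0726]
green [279.7 187.6] ztop 0.0951 mean [0.5441 0.0557 0.0938] mid [0.5438 0.0551 0.094 ]
```

View pics/q.png

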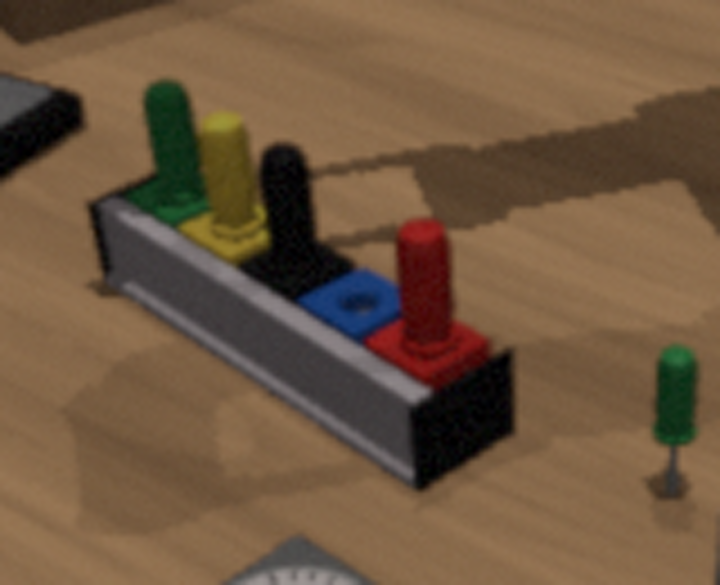

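Green is seated. Next is blue.

Call:
arm_command(commands=[[5.5, [-0.1, 3.9, 0], 0.024], [5.5, [-0.1, 3.9, 0], 0.024], [5.5, [-0.1, 3.9, 0], 0.024], [5.5, [-0.1, 3.9, 0], 0.024], [5.5, [-0.1, 3.9, 0], 0.024], [5.5, [-0.1, 3.9, 0], 0.024], [5.5, [-0.1, 3.9, 0], 0.024], [5.5, [-0.1, 3.9, 0], 0.024], [5.5, [-0.1, 3.9, 0], 0.024], [5.5, [-0.1, 3.9, 0], 0.024], [5.5, [-0.1, 3.9, 0], 0.024], [5.5, [-0.1, 3.9, 0], 0.024]])

```text
clock: 24.6
position: [0.531, 0.1522, 0.2564]
ee_rot: [-0.705, 0.705, 0.052, -0.054]
contact_force: [-0.2, 0.3, 0.7]
width: 0.055
```

Call:
arm_command(commands=[[5.5, [-0.2, 3.9, 0], 0.026], [5.5, [-0.2, 3.9, 0], 0.026], [5.5, [-0.2, 3.9, 0], 0.026], [5.5, [-0.2, 3.9, 0], 0.025], [5.5, [0, 0, 0], 0], [5.5, [0, 0, 0], 0]])

```text
clock: 25.2
position: [0.5232, 0.3071, 0.2563]
ee_rot: [-0.701, 0.702, 0.089, -0.091]
contact_force: [0.4, -0.1, 0.6]
width: 0.0552
```

```bash
python3 look.py r wrist; python3 - <<'E'
from h import *
im=dict(np.load("pics/wrist_r.npz")); X=pts(im)
s=(X[...,2]>.131)&(X[...,2]<.145)&(abs(X[...,0]-.525)<.025)&(abs(X[...,1]-.309)<.025)
p=X[s]; print(len(p),p.mean(0).round(4),((p.max(0)+p.min(0))/2).round(4))
E
```

```text
25.2 [0.5232 0.3071 0.2563] yaw 14.6 axis [-0.003  -0.0021 -1.    ] w 0.0552 F [ 0.4 -0.1  0.6] q6 [ 0.42  0.32  1.42 -0.    1.41  0.16]
545 [0.5237 0.3102 0.1347] [0.5239 0.3095 0.1346]
```

View pics/wrist_r.png

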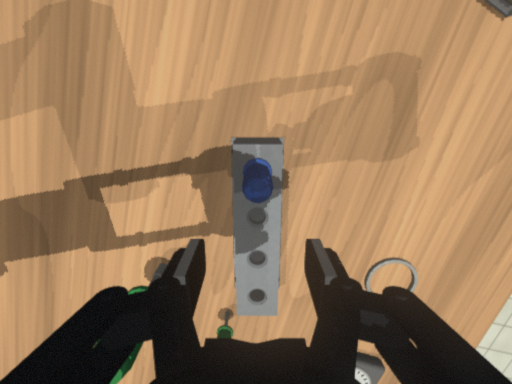

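Call:
arm_command(commands=[[5.5, [0, 0.2, -1], 0], [5.5, [0, 0, -3.5], 0], [5.5, [0, 0, -4], 0], [5.5, [0, 0, -3], 0], [5.5, [0, 0, -2], 0], [5.5, [0, 0, -1.5], 0], [5.5, [0, 0, 0], 0], [5.5, [0, 0, 0], 0]])

```text
clock: 26.05
position: [0.5242, 0.3078, 0.1081]
ee_rot: [-0.701, 0.702, 0.088, -0.089]
contact_force: [0.2, 0.5, 0.7]
width: 0.0549
```

```bash
python3 look.py s wrist
```

```text
26.05 [0.5242 0.3078 0.1081] yaw 14.41 axis [-5.e-04 -4.e-04 -1.e+00] w 0.0549 F [0.2 0.5 0.7] q6 [ 0.42  0.43  1.64 -0.    1.08  0.17]
```

View pics/wrist_s.png

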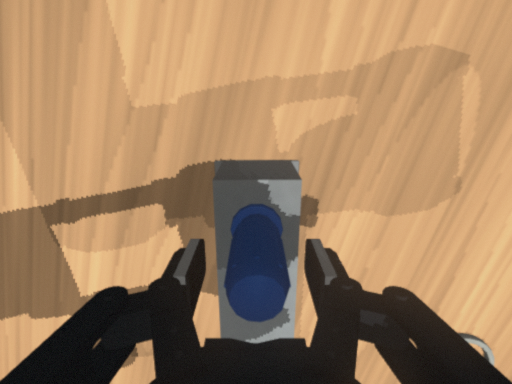

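Call:
arm_command(commands=[[5.5, [0, 0.1, -0.1], 0], [2.0, [0, 0, 0], 0], [2.0, [0, 0, 0], 0], [2.0, [0, 0, 0], 0], [2.0, [0, 0, 0], 0], [2.0, [0, 0, 0], 0]])

```text
clock: 26.7
position: [0.5246, 0.31, 0.1083]
ee_rot: [0.702, -0.701, -0.09, 0.089]
contact_force: [-0.9, -0.1, 5.4]
width: 0.0277
```

Call:
arm_command(commands=[[2.0, [0, 0, 1], 0], [2.0, [0, 0, 2], 0], [2.0, [0, 0, 4], 0], [2.0, [0, 0, 4], 0], [2.0, [0, 0, 4], 0], [2.0, [0, 0, 0.5], 0], [2.0, [0, 0, 0], 0]])

```text
clock: 27.4
position: [0.5244, 0.3099, 0.2638]
ee_rot: [0.702, -0.701, -0.09, 0.088]
contact_force: [-0.1, -0.6, -2.3]
width: 0.0279
```

```bash
python3 look.py t wrist
```

```text
27.4 [0.5244 0.3099 0.2638] yaw 14.5 axis [ 0.0025  0.0011 -1.    ] w 0.0279 F [-0.1 -0.6 -2.3] q6 [ 0.42  0.32  1.4  -0.    1.42  0.17]
```

View pics/wrist_t.png

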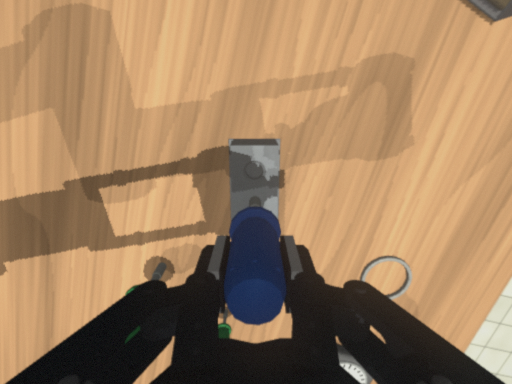

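Call:
arm_command(commands=[[2.0, [0.3, -3.0, 0], -0.03], [2.0, [0.4, -4.2, 0], -0.035], [2.0, [0.4, -4.2, 0], -0.035], [2.0, [0.4, -4.2, 0], -0.035], [2.0, [0.4, -4.2, 0], -0.035], [2.0, [0.4, -4.2, 0], -0.035], [2.0, [0.4, -4.2, 0], -0.035], [2.0, [0.4, -4.2, 0], -0.035], [2.0, [0.4, -4.2, 0], -0.035], [2.0, [0.4, -4.2, 0], -0.035], [2.0, [0.3, -2.9, 0], -0.03], [2.0, [0.2, -1.8, 0], -0.016]])

```text
clock: 28.65
position: [0.567, -0.1473, 0.2596]
ee_rot: [0.706, -0.705, 0.052, -0.048]
contact_force: [0.5, 0.4, -0.9]
width: 0.0279
```

Call:
arm_command(commands=[[2.0, [0, 0, 0], 0], [2.0, [0, 0, -3], 0], [2.0, [0, 0, -3], 0], [2.0, [0, 0, -2], 0], [2.0, [0, 0, -1], 0], [2.0, [0, 0, 0], 0], [2.0, [0, 0, 0], 0]])

```text
clock: 29.35
position: [0.5686, -0.1445, 0.1729]
ee_rot: [0.705, -0.705, 0.048, -0.049]
contact_force: [0.5, 0.1, -0.7]
width: 0.0276
```

```bash
python3 look.py u wrist; python3 - <<'E'
import cv2
b=cv2.imread("pics/wrist_u.png")[140:260,180:330]
cv2.imwrite("pics/u.png",cv2.resize(b,None,fx=5,fy=5,interpolation=cv2.INTER_NEAREST)[:600])
E
```

```text
29.35 [ 0.5686 -0.1445  0.1729] yaw -7.85 axis [ 9.e-04  0.e+00 -1.e+00] w 0.0276 F [ 0.5  0.1 -0.7] q6 [-0.37  0.34  1.6   0.    1.2  -0.23]
```

View pics/u.png

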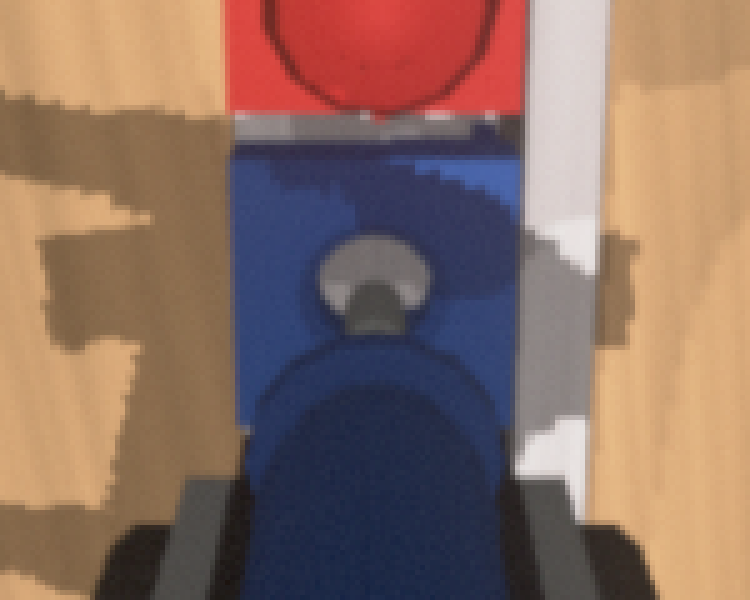

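The blue shaft (crop column 376) is on the hole (column 375). I'll lower it.

Call:
arm_command(commands=[[2.0, [0, 0.05, -0.5], 0], [2.0, [0, 0, -1], 0], [2.0, [0, 0, -1.5], 0], [2.0, [0, 0, -1.5], 0], [2.0, [0, 0, -1.0], 0], [2.0, [0, 0, -0.5], 0], [2.0, [0, 0, -0.2], 0], [2.0, [0, 0, -0.1], 0], [2.0, [0, 0, 0], 0]])

```text
clock: 30.3
position: [0.5685, -0.1449, 0.1098]
ee_rot: [-0.705, 0.706, -0.048, 0.049]
contact_force: [0.7, 0.4, -0.9]
width: 0.028
```

Call:
arm_command(commands=[[2.0, [0, 0, -0.1], 0], [2.0, [0, 0, 0], 0], [5.5, [0, 0, 0], 0], [5.5, [0, 0, 0], 0], [5.5, [0, 0, 0], 0], [5.5, [0, 0, 2], 0], [5.5, [0, 0, 4], 0], [5.5, [0, 0, 4], 0], [5.5, [0, 0, 4], 0], [5.5, [0, 0, 1], 0]])

```text
clock: 31.3
position: [0.5702, -0.1455, 0.2635]
ee_rot: [-0.704, 0.706, -0.046, 0.052]
contact_force: [-0.0, 0.4, 0.4]
width: 0.0549
```

Call:
arm_command(commands=[[5.5, [-3, 3, 1], 0], [5.5, [-3, 3, 1], 0], [5.5, [-3, 3, 1], 0], [5.5, [-3, 3, 1], 0], [5.5, [-3, 3, 1], 0], [5.5, [-1, 3, 1], 0], [5.5, [0, 3, 0], 0], [5.5, [0, 3, 0], 0], [5.5, [0, 0, 0], 0], [5.5, [0, 0, 0], 0]])

```text
clock: 32.3
position: [0.4077, 0.0954, 0.3178]
ee_rot: [-0.705, 0.706, -0.048, 0.048]
contact_force: [1.0, -0.6, 0.8]
width: 0.055
```

```bash
python3 look.py v scene top;  python3 meas.py pics/scene_v.npz|grep -v "0.05"; python3 meas.py pics/top_v.npz; python3 - <<'E'
import cv2
b=cv2.imread("pics/scene_v.png")[100:230,130:290]
c=cv2.imread("pics/top_v.png")[160:240,285:445]
cv2.imwrite("pics/v.png",cv2.vconcat([cv2.resize(x,None,fx=2.8,fy=2.8,interpolation=cv2.INTER_CUBIC) for x in (b,c)]))
from h import *
im=dict(np.load("pics/scene_v.npz"));X=pts(im)
for n,x,y in [("red",.576,-.088),("blue",.568,-.146),("black",.56,-.2034),("yellow",.552,-.261),("green",.544,-.318)]:
    p=X[(abs(X[...,0]-x)<.022)&(abs(X[...,1]-y)<.022)&(X[...,2]>.08)&(X[...,2]<.16)]; print(n,np.percentile(p[:,2],98).round(4))
E
```

```text
32.3 [0.4077 0.0954 0.3178] yaw -7.8 axis [-1.e-03 -8.e-04 -1.e+00] w 0.055 F [ 1.  -0.6  0.8] q6 [ 0.06  0.    1.67 -0.    1.47  0.2 ]
red [224.7 169.4] ztop 0.1379 mean [ 0.5795 -0.0829  0.1373] mid [ 0.5788 -0.0832  0.1373]
green [167.3 135.3] ztop 0.1368 mean [ 0.5477 -0.3112  0.1363] mid [ 0.5477 -0.3118  0.1367]
green [329.6 149.9] ztop 0.1854 mean [0.431  0.1158 0.184 ] mid [0.4297 0.1154 0.1841]
blue [303.1  72.6] ztop -0.3782 mean [-1.2307 -0.8962 -0.3805] mid [-1.2303 -0.8887 -0.3797]
blue [207.9 159.4] ztop 0.1383 mean [ 0.5713 -0.141   0.1373] mid [ 0.5714 -0.1414  0.1374]
red [310.7 196.7] ztop 0.1393 mean [ 0.5777 -0.0868  0.1375] mid [ 0.5775 -0.0866  0.1382]
yellow [388.8 207.3] ztop 0.1385 mean [ 0.5534 -0.2596  0.137 ] mid [ 0.5534 -0.2591  0.1385]
green [416.3 211.1] ztop 0.1391 mean [ 0.5438 -0.3164  0.1374] mid [ 0.5441 -0.3166  0.1387]
blue [336.4 200.3] ztop 0.1387 mean [ 0.5684 -0.1448  0.1371] mid [ 0.5692 -0.145   0.1373]
red 0.1389
blue 0.139
black 0.139
yellow 0.1391
green 0.1392
```

View pics/v.png

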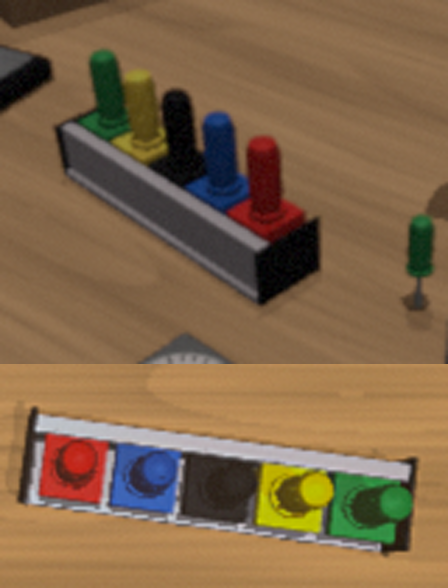

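View pics/top_v.png

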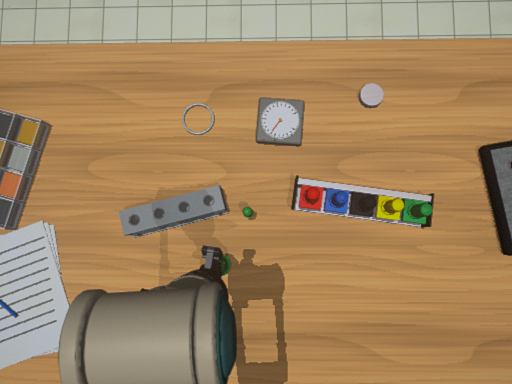

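```bash
python3 -c "
from rig import manip
print(manip.sign_off())"
```

```text
the job is handed in; nothing more can be done
None
```

All four nut drivers are back in the holders of their own colour on the bench rack. I moved them in the order red, yellow, green, blue, and handed the job in at about 32 s of the 109 s allowed.

- **Seating:** in the last scene image, all four handle tops are at about 139 mm, level with the black driver. They stand upright with the collars on the holders, and their top-view centres are within about 2 mm of the holes.
- **Left alone:** the kit stand is empty. The black driver, the dial and the green look-alikes (one large, one small) looked unmoved. I measured the large one again in the last images; for the others I went by the pictures.
- **Robot:** the arm finished clear of everything, with the gripper empty. The highest force reading I saw was about 7 N, while gripping.
- **Disagreements:** the cameras differed by 2–3 mm on the stand positions, so I lined up each driver over its hole with the wrist camera. Green needed about 3 mm of correction, the others 2 mm or less. No check failed.

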